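# Open the keepsake chest and crown the domed stone

## Task

Gently lift the lid of the small oak chest by its overhanging front edge, past upright, until it rests back on its stop and stays open. Then take the flat round stone out of the chest and balance it on the middle of the top of the big domed stone, leaving it resting there on its own. Leave the domed stone where it stands, the tall stone in the chest and everything else undisturbed.

Things in the scene. Friction and masses are not known exactly. Their poses are not given: they have to be found in the camera images.
- chest: Oak chest fixed to the table, 160 mm deep (x) by 300 mm wide (y) by 70 mm high, walls and floor 8 mm thick. Origin: centre of its underside; its +x points from the front (lid edge, robot side) to the hinges at the back, z up. Two stones lie on its floor, one in each half (left/right).
- lid (a joint): Angle of the chest's lid in rad: 0 shut, 1.57 upright, about 1.83 leaning back on its stop. Below upright it falls shut when let go. The lid weighs about 0.5 kg.
- lid_hinge (a point): Point on the hinge axis, at the middle of the chest's back top rim (70 mm above the table); the axis runs along the chest's y. The lid's underside passes through it.
- lid_edge (a point): Centre of the lid's rounded front edge (bar of radius 7 mm along the chest's y, 316 mm long), 190 mm from the hinge axis and, when shut, 76 mm above the table. The lid is 12 mm thick and overhangs the chest's front by 30 mm; below the overhang is free space.
- flat_stone: Flat round grey stone (disc), 50 mm diameter, 24 mm thick, about 0.11 kg. Origin: centre of its underside, z up. It starts flat on the chest's floor.
- flat_stone_mid (a point): Centre of the flat stone, 12 mm above its underside.
- tall_stone: Taller, narrower grey stone, 38 mm across, 40 mm tall, standing in the other half of the chest. Origin: centre of its underside.
- dome_stone: Big pale domed stone standing loose on the table, base 120 mm diameter, 40 mm high, its top curved with a radius of 65 mm; about 0.7 kg. Origin: centre of its underside, z up.
- dome_top (a point): The apex of the domed stone, 40 mm above the table.
- succulent: Bystander: small terracotta pot with a succulent, 70 mm wide, 60 mm pot height. Origin: centre of its underside.
- mister: Bystander: amber glass bottle, 60 mm wide, 150 mm tall. Origin: centre of its underside.
- candle: Bystander: candle jar with wooden cap, 70 mm wide, 70 mm tall. Origin: centre of its underside.
- mug: Bystander: white ceramic mug, 80 mm wide, 90 mm tall. Origin: centre of its underside.
- spoon: Bystander: wooden plant spoon lying flat on the table. Origin: centre of its underside.
- small_pot: Bystander: small empty terracotta pot, 70 mm wide, 60 mm tall. Origin: centre of its underside.
Not all that is in view belongs to the job. Leave any yellow look-alike of the dome_stone alone.

How it is judged:
On the way, in this order (a step that is already met when the one before it is completed fails the run):
1. the lid rests open on its stop while the flat stone is still in the chest (value of joint lid above 1.74 rad and height (world z) of flat_stone_mid below 0.05 m), for 0.3 s.
2. the flat stone is lifted out of the chest (value of joint lid above 1.74 rad and height (world z) of flat_stone_mid above 0.09 m), for 0.1 s.
At the end, for the whole second after the job is handed in: Lid on its stop (above 1.74 rad). Flat stone at rest (under 0.02 m/s) on the domed stone: centre within 15 mm of the apex seen from above, 44 to 60 mm above the dome's underside, tilt under 0.3 rad. Domed stone within 20 mm of its start. Tall stone still inside the chest (value of joint lid above 1.74 rad and horizontal distance between flat_stone_mid and dome_top below 0.015 m and z of flat_stone_mid in the frame of dome_stone between 0.044 and 0.06 m and angle between the z axis of flat_stone and the z axis of dome_stone, either way round below 0.3 rad and linear speed of flat_stone below 0.02 m/s and distance of dome_stone from where it was at the start of the episode below 0.02 m and horizontal distance between tall_stone and chest below 0.15 m and height (world z) of tall_stone below 0.04 m); the robot touches nothing.
It fails at once if the lid is flung open (faster than 3 rad/s) (velocity of joint lid above 3 rad/s).
It fails at once if the domed stone is shifted by more than 20 mm (distance of dome_stone from where it was at the start of the episode above 0.02 m).
It fails at once if a bystander is shifted by more than 30 mm (distance of any of succulent, mister, candle, mug, spoon, small_pot from where it was at the start of the episode above 0.03 m).
It also fails if it takes over 67 s, if anything falls off the work surface, if the arm or the gripper's body presses on something with over 40 N, if the wrist force passes 120 N, or if a joint passes its speed limit or range.

## Robot

A 7-joint arm with a two-finger parallel gripper is mounted at the origin on the work surface. World frame = base frame: x ahead of the robot, y to its left, z up, the work surface at z = 0. Lengths are in m, angles in rad, forces in N, time in s.
With the tool pointing down it reaches from about 0.35 to 0.9 m from the base axis. Payload 8.1 kg.
Tool frame: the origin (TCP) lies at the very end of the fingers, on their centre line; the grasp point (between the pads) lies 19 mm behind it; z points along the fingers, y is the line along which they close (so a half turn about z gives the same grasp; the last joint's range is limited). The gripper opens to 92 mm and grips with 3 to 60 N. Pads are 19 mm wide; open, the fingers measure 130 mm over their backs; the gripper's body (75 mm by 190 mm) begins 47 mm behind the grasp point.
Start: joints at [1.109, 0.434, 0.025, 1.573, -0.012, 1.134, -0.075], TCP at [0.219, -0.585, 0.227] pointing down, gripper open.
Joint ranges: [-2.62, 2.62], [-0.44, 2.09], [-1.27, 1.32], [0.08, 2.57], [-1.32, 4.46], [0.12, 2], [-2.74, 2.74]. Speed limits (rad/s): [2.22, 2.22, 3.01, 3.01, 3.14, 3.14, 3.14].

## Interface

Orientations are given as a rotation vector (axis times angle).
In Python, from cell import observe, get_image, sign_off, find_in, trace, place_of gives the robot as it stands. The module is installed in compiled form; this text tells all that it offers.
- The arm moves only by the shell command python3 -m handwheel 'ROWS' [OPENING] [FORCE]. ROWS is JSON, a list of rows, each a list of 6 numbers: the shift along the tool's x, y, z each as a share of 0.02 m, from -1 to 1, then the turn, a rotation vector about the tool's x, y, z each as a share of 4 degrees, from -1 to 1. A call has 1 to 8 rows; each row shifts and turns the commanded pose from where the row before left it, along the tool's axes as they then stand; what a row does not reach is not made up. A row lasts 1/12 s, in which the tool goes at most 41.7 mm and 7.16 degrees, less where a joint would pass 70% of its speed; a pose out of reach is approached as far as the arm can. A call with a number of a shift or a turn outside -1 to 1 is refused whole. A call with a gripper value outside its range is refused whole. OPENING is the opening, from 0 (shut) to 1 (fully open), set as the call begins (- or left out, the last holds). The fingers move at their own pace and stop on an object; FORCE is the grip in N (left out, the last holds). Time passes only in rows, so rows that do not move let the fingers close. It gives the time, the measured TCP pose, the force, the opening and the grip force at its end, in the units of the state.
- observe(): the state, without advancing time (a new reading comes with each control period).
- get_image(name): name is "side" or "top"; returns a dict with "image" (400x640x3 uint8, red, green, blue), "fx", "fy", "cx", "cy" (pixels), "k1" (the pictures are not rectified: a ray, as slopes to the right and down, at radius r is drawn at 1 + k1 r^2 times it, then the intrinsics apply), "position" and "orientation" of the camera in the world. Camera axes: x right, y down, z forward; pixel columns grow to the right and rows downward; lengths in m; the calibration is good to about 2 mm. A picture is of the moment at which its call begins. There is no depth.
- sign_off(): hands the job in; it is judged then, once.
Trained networks look in the newest picture that a camera, given by its name, has taken for a name from the list of things; names that differ only in an ending like _2 or _b are one class to them, and where a whole thing is asked for, a point or a joint stands for the part that bears it (a point fixed in the world has none). Each returns a list of dicts, best first, with "score" (0 to 1); they miss things now and then, are a little off and sometimes report something else, mostly with a low value. They report only what shows in the picture. A call takes as long as a camera call. They do not tell look-alikes from the thing itself.
- find_in(label, camera): "rect" ([centre column, centre row, width, height] as shares, 0 to 1, of the picture: columns of its width, rows of its height, round what is visible of it).
- trace(label, camera): "region" (400x640 bool, what is visible of it) and "rect" ([centre column, centre row, width, height] as shares, 0 to 1, of the picture: columns of its width, rows of its height, round what is visible of it).
- place_of(label, camera): "point" ([column, row] as shares, 0 to 1, of the picture: columns of its width, rows of its height: a listed point, or the origin of a listed thing).
The state is a dict: "clock": time; "joints": joint angles; "dq": joint speeds; "joint_efforts": joint torques, N m; "position": TCP position; "ee_rot": TCP orientation; "force": force on the tool from outside, world axes, zero at the start; "ft_torque": the same for the moment, N m; "width": opening from 0.0 (shut) to 1.0 (fully open); "gripper_force": force on a finger pad.
Only numpy, scipy, OpenCV 4.12 (cv2) and the standard library are available. Lean on these libraries where they do the work, as an engineer would, in place of code of your own. Each camera call takes 0.05 s, during which the arm holds its last target. There are 200 camera calls.

## Working session

There is one attempt and no reset: what is moved stays moved. The work goes in short steps, Python scripts to look and compute and a shell command to move; the robot and the scene stay as the last step left them, time stands still between calls to the robot, and variables do not carry over. Pictures are saved under pics/ and viewed, at most 10 in all, crops included, and the job is handed in when it is done.

```bash
mkdir -p pics; cat > h.py <<'E'
import numpy as np, cv2
from scipy.spatial.transform import Rotation as R
from cell import *
def save(n,f):
    g=get_image(n); cv2.imwrite('pics/'+f,g['image'][...,::-1]); return g
def Rm(o):
    o=np.array(o,float)
    return R.from_rotvec(o).as_matrix() if o.shape==(3,) else (R.from_quat(o).as_matrix() if o.shape==(4,) else o)
def ray(g,col,row):
    K=np.array([[g['fx'],0,g['cx']],[0,g['fy'],g['cy']],[0,0,1]])
    d=np.array([(col-g['cx'])/g['fx'],(row-g['cy'])/g['fy']]); u=d.copy()
    for _ in range(30): u=d/(1+g['k1']*(u@u))
    v=Rm(g['orientation'])@np.array([u[0],u[1],1]); return np.array(g['position']),v/np.linalg.norm(v)
def proj(g,P):
    c=Rm(g['orientation']).T@(np.array(P)-g['position']); u=c[:2]/c[2]; u=u*(1+g['k1']*(u@u))
    return np.array([u[0]*g['fx']+g['cx'],u[1]*g['fy']+g['cy']])
def onz(g,col,row,z):
    p,v=ray(g,col,row); return p+v*(z-p[2])/v[2]
def tri(r1,r2):
    (p,u),(q,v)=r1,r2
    s=np.linalg.lstsq(np.c_[u,-v],q-p,rcond=None)[0]; a=p+u*s[0]; b=q+v*s[1]; return (a+b)/2,np.linalg.norm(a-b)
E
python3 - <<'E'
from h import *
print(observe())
G={n:save(n,n+'0.png') for n in('side','top')}
for n,g in G.items(): print(n,{k:v for k,v in g.items() if k!='image'})
for l in ['lid_hinge','lid_edge','chest','dome_top','dome_stone','succulent','mister','candle','mug','spoon','small_pot']:
    r={}
    for n in G:
        q=place_of(l,n)[:3]; r[n]=q
        print(l,n,[(np.round(np.array(k['point'])*[640,400],1).tolist(),round(k['score'],2)) for k in q])
    if r['side'] and r['top']:
        print('   ',tri(*[ray(G[n],*(np.array(r[n][0]['point'])*[640,400])) for n in G]))
E
```

```text
{'clock': 0.0, 'joints': array([ 1.10938064,  0.43522465,  0.02499163,  1.57407706, -0.01159988,
        1.13402023, -0.07508502]), 'dq': array([-3.75076410e-04,  9.91046836e-04,  2.87997188e-04, -1.03540726e-03,
        9.76819507e-05, -7.40065078e-04, -5.82085825e-04]), 'joint_efforts': array([ 1.34555617e-04, -6.67852736e+01,  9.85528417e-01, -3.14466441e+01,
       -6.02706266e-02,  4.29949898e-02,  1.92760158e-04]), 'position': array([ 0.21923585, -0.58474274,  0.22595191]), 'ee_rot': array([-3.08968845e+00, -5.60225128e-01,  6.75901578e-04]), 'force': array([-0.47124195,  0.16489696,  0.10802746]), 'ft_torque': array([-0.0559125 , -0.00856391, -0.0002943 ]), 'gripper_force': 0.0, 'width': 1.0016274393130176}
side {'fx': 483.2592079234719, 'fy': 483.2592079234719, 'cx': 319.7536647673756, 'cy': 198.00608976461618, 'k1': -0.107835088899261, 'position': array([-0.48952887, -1.22145734,  1.03363215]), 'orientation': array([-2.00142783,  0.75960143, -0.41415123])}
top {'fx': 381.1983861549997, 'fy': 381.1983861549997, 'cx': 320.80476297237163, 'cy': 199.60835235860895, 'k1': -0.0775
[... 1509 characters left out ...]
, 0.69)]
candle top [([286.2, 143.3], 0.56), ([278.6, 206.5], 0.26)]
    (array([7.80817089e-01, 1.32415085e-01, 5.00624871e-04]), np.float64(0.001987303900281271))
mug side [([213.8, 180.1], 0.57)]
mug top [([171.7, 256.5], 0.61), ([276.8, 206.0], 0.6)]
    (array([3.84439076e-01, 5.11537601e-01, 5.05798052e-04]), np.float64(0.0020160887446858565))
spoon side [([277.4, 225.8], 0.72)]
spoon top [([312.9, 259.4], 0.79), ([373.4, 140.7], 0.58)]
    (array([ 0.38276958,  0.03540762, -0.00343393]), np.float64(0.0036572580702353774))
small_pot side [([387.0, 208.6], 0.63)]
small_pot top [([371.3, 139.0], 0.89)]
    (array([ 0.79613376, -0.15811296, -0.00863441]), np.float64(0.015350570864886217))
```

View pics/top0.png

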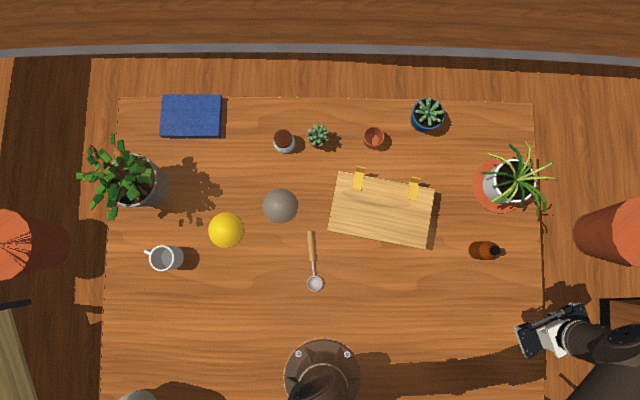

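View pics/side0.png

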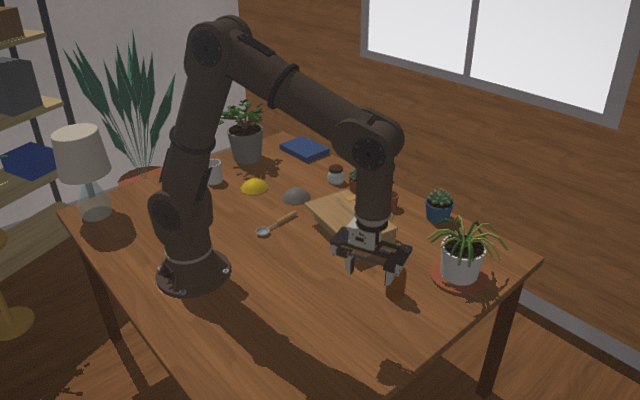

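The grey dome is at top (280,205) and side (296,195). The yellow one at (226,230) is the look-alike. The shut lid covers roughly (329,172) to (435,248) in the top view. Next I'll fit the lid and the dome.

```bash
python3 - <<'E'
from h import *
G={n:get_image(n) for n in('side','top')}
for l in ['lid','chest']:
    for t in trace(l,'top')[:2]:
        m=t['region'].astype(np.uint8); c=max(cv2.findContours(m,0,1)[0],key=cv2.contourArea)
        b=cv2.boxPoints(cv2.minAreaRect(c)); print(l,round(t['score'],2),m.sum(),np.round(b,1).tolist())
        P=np.array([onz(G['top'],*p,0.081) for p in c[:,0].astype(float)])[:,:2]
        (cx,s,a)=cv2.minAreaRect(P.astype(np.float32)); print('  world rect',cx,s,a, np.round(cv2.boxPoints((cx,s,a)),4).tolist())
r={}
for n in G:
    for t in trace('dome_stone',n)[:3]:
        m=t['region']; col=G[n]['image'][m].mean(0)
        v,u=np.nonzero(m); print('dome',n,round(t['score'],2),col.round(),u.mean(),v.mean(),u.min(),u.max(),v.min(),v.max())
A=tri(ray(G['side'],294.3,188.4),ray(G['top'],277.4,205.6)); print('dome_top',A)
print('reproj top base-circle centre', proj(G['top'],[*A[0][:2],.04]),proj(G['side'],[*A[0][:2],.04]))
E
```

```text
lid 0.72 6144 [[325.79998779296875, 231.0], [337.29998779296875, 169.8000030517578], [436.6000061035156, 188.5], [425.1000061035156, 249.6999969482422]]
  world rect (0.5472172498703003, -0.18089717626571655) (0.31935572624206543, 0.19939063489437103) 80.07930755615234 [[0.42149999737739563, -0.32100000977516174], [0.617900013923645, -0.3553999960422516], [0.6729000210762024, -0.040800001472234726], [0.476500004529953, -0.006399999838322401]]
chest 0.83 6369 [[325.5, 231.0], [338.20001220703125, 162.0], [438.1000061035156, 180.39999389648438], [425.29998779296875, 249.39999389648438]]
  world rect (0.5602809190750122, -0.18301834166049957) (0.32168254256248474, 0.22533363103866577) 80.22862243652344 [[0.421999990940094, -0.3224000036716461], [0.6439999938011169, -0.36059999465942383], [0.6985999941825867, -0.04360000044107437], [0.476500004529953, -0.005400000140070915]]
dome side 0.92 [91. 84. 78.] 295.2566137566138 196.41534391534393 282 309 188 204
dome side 0.62 [145. 123.  42.] 253.01176470588234 186.98235294117646 240 266 179 195
dome top 0.92 [209. 174.  46.] 225.4089521871821 229.5412004069176 208 243 212 246
dome top 0.56 [133. 117. 101.] 279.31659836065575 205.29098360655738 262 297 188 222
dome_top (array([0.55871631, 0.15254382, 0.04275144]), np.float64(0.00011031582899226756))
reproj top base-circle centre [277.50257927 205.67420775] [294.31227839 188.97967403]
```

```bash
python3 - <<'E'
from h import *
g=get_image('top'); m=trace('lid','top')[0]['region']
def fit(pts,name):
    P=np.array([onz(g,*p,0.080)[:2] for p in pts]); 
    vx,vy,x,y=cv2.fitLine(P.astype(np.float32),cv2.DIST_HUBER,0,.001,.001).ravel(); print(name,np.degrees(np.arctan2(vy,vx)),x,y)
us=range(342,418,2)
fit([(u,np.nonzero(m[:,u])[0].max()+.5) for u in us],'front mask')
us2=[u for u in range(345,428,2) if not(350<u<368 or 403<u<424)]
fit([(u,np.nonzero(m[:,u])[0].min()-.5) for u in us2],'back mask')
im=cv2.GaussianBlur(cv2.cvtColor(g['image'],cv2.COLOR_RGB2GRAY),(0,0),1).astype(float)
pts=[]
for u in us:
    v0=235+(u-329)*.139; w=np.arange(int(v0)-7,int(v0)+8); d=np.abs(np.gradient(im[w,u])); pts.append((u,w[d.argmax()]))
print(pts[::6]); fit(pts,'front grad')
c=g['image'][160:255,320:445][...,::-1]; cv2.imwrite('pics/lidcrop.png',cv2.resize(c,None,fx=6,fy=6,interpolation=2))
E
```

```text
front mask 79.213005 0.44844893 -0.17692304
back mask 80.455826 0.6409794 -0.21842267
[(342, np.int64(233)), (354, np.int64(235)), (366, np.int64(237)), (378, np.int64(240)), (390, np.int64(242)), (402, np.int64(244)), (414, np.int64(247))]
front grad 79.7033 0.4503367 -0.17757028
```

View pics/lidcrop.png

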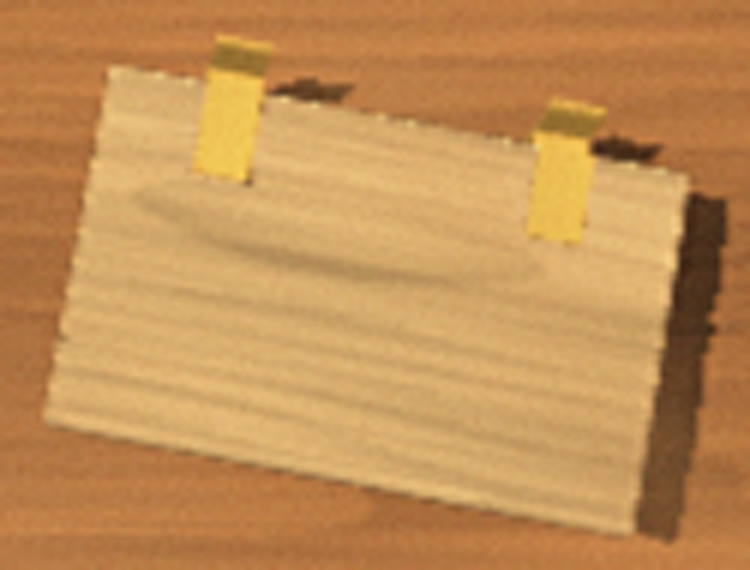

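The crop confirms the lid corners at about (327,230), (338,171), (435,190) and (426,249), so the yaw is about -10° and the size matches. The bar centre comes out near (0.457,-0.165) and the hinge near (0.644,-0.198). I'll approach with one finger under and one over the edge, tool tilted 45°.

```bash
cat > plan.py <<'E'
from h import *
a=np.radians(-10.0); e=np.array([np.cos(a),np.sin(a),0]); f=np.array([-np.sin(a),np.cos(a),0]); k=np.array([0,0,1.])
edge=np.array([.457,-.165,.076]); hinge=np.array([.644,-.198,.070])
def toolR(p,flip=1):  # p: pitch below horizontal (deg), y in the e-k plane
    p=np.radians(p); z=np.cos(p)*e-np.sin(p)*k; y=np.sin(p)*e+np.cos(p)*k; return np.c_[np.cross(y,z),y,z]
def delta(P,Rt=None):
    s=observe(); Rc=R.from_rotvec(s['ee_rot']).as_matrix()
    print('pos',s['position'].round(4),'F',s['force'].round(1),'w',round(s['width'],3),'t',round(s['clock'],2),'q',s['joints'].round(2))
    print('shift units',(Rc.T@(np.array(P)-s['position'])/.02).round(2))
    if Rt is not None:
        w=R.from_matrix(Rc.T@Rt).as_rotvec(); print('turn units',(np.degrees(w)/4).round(2)); print('shift units in new axes',(Rt.T@(np.array(P)-s['position'])/.02).round(2))
E
python3 - <<'E'
from plan import *
tz=toolR(45)[:,2]; Pin=edge+.027*e; Pin[2]=.074
pre=Pin-.11*tz; print(pre,Pin); delta([*pre[:2],.22],toolR(90))
E
```

```text
[ 0.40698974 -0.15618184  0.15178175] [ 0.48358981 -0.1696885   0.074     ]
pos [ 0.2194 -0.5852  0.2267] F [0.5 0.6 0.5] w 0.998 t 1.6 q [ 1.11  0.43  0.03  1.57 -0.01  1.13 -0.08]
shift units [ 16.31 -16.8    0.34]
turn units [  0.     0.   -14.86]
shift units in new axes [22.76  5.51  0.34]
```

```bash
python3 -m handwheel '[[0.8,-0.8,0,0,0,0],[0.8,-0.8,0,0,0,0],[0.8,-0.8,0,0,0,0],[0.8,-0.8,0,0,0,0],[0.8,-0.8,0,0,0,0],[0.8,-0.8,0,0,0,0],[0.8,-0.8,0,0,0,0],[0.8,-0.8,0,0,0,0]]' 0.76
python3 -m handwheel '[[0.8,-0.8,0,0,0,0],[0.8,-0.8,0,0,0,0],[0.8,-0.8,0,0,0,0],[0.8,-0.8,0,0,0,0],[0.8,-0.8,0,0,0,0],[0.8,-0.8,0,0,0,0],[0.8,-0.8,0,0,0,0],[0.8,-0.8,0,0,0,0]]'
python3 -m handwheel '[[0.8,-0.8,0,0,0,0],[0.8,-0.8,0,0,0,0],[0.8,-0.8,0,0,0,0],[0.8,-0.8,0,0,0,0],[0.5,-0.8,0,0,0,0],[0,0,0,0,0,-1],[0,0,0,0,0,-1],[0,0,0,0,0,-1]]'
python3 -m handwheel '[[0,0,0,0,0,-1],[0,0,0,0,0,-1],[0,0,0,0,0,-1],[0,0,0,0,0,-1],[0,0,0,0,0,-1],[0,0,0,0,0,-1],[0,0,0,0,0,-1],[0,0,0,0,0,-1]]'
python3 -m handwheel '[[0,0,0,0,0,-1],[0,0,0,0,0,-1],[0,0,0,0,0,-1],[0,0,0,0,0,-0.86],[0,0,0,0,0,0]]'
python3 - <<'E'
from plan import *
tz=toolR(45)[:,2]; Pin=edge+.027*e; Pin[2]=.074
pre=Pin-.11*tz; delta(pre,toolR(45))
E
```

```text
clock: 2.27
position: [0.2947, -0.4194, 0.2269]
ee_rot: [3.091, 0.56, 0.0]
force: [0.4, 0.3, 0.2]
width: 0.759
gripper_force: 0.0
clock: 2.93
position: [0.3696, -0.2547, 0.227]
ee_rot: [3.091, 0.56, 0.0]
force: [0.2, -0.8, 0.4]
width: 0.764
gripper_force: 0.0
clock: 3.6
position: [0.4107, -0.1543, 0.2269]
ee_rot: [3.013, 0.887, 0.0]
force: [-1.4, -0.4, 0.2]
width: 0.759
gripper_force: 0.0
clock: 4.27
position: [0.4105, -0.1548, 0.2269]
ee_rot: [2.653, 1.682, 0.0]
force: [0.1, -1.0, -0.3]
width: 0.759
gripper_force: 0.0
clock: 4.68
position: [0.4105, -0.1548, 0.2268]
ee_rot: [2.404, 2.022, 0.0]
force: [-0.1, 0.0, 0.1]
width: 0.759
gripper_force: 0.0
pos [ 0.4105 -0.1548  0.2268] F [-0.1  0.   0.1] w 0.759 t 4.68 q [ 0.57  0.16 -0.38  1.98  0.07  1.02 -0.01]
shift units [-0.1  -0.16  3.75]
turn units [-1.125e+01 -1.000e-02  4.000e-02]
shift units in new axes [-0.1  -2.77  2.54]
```

```bash
python3 -m handwheel '[[0,0,0,-1,0,0],[0,0,0,-1,0,0],[0,0,0,-1,0,0],[0,0,0,-1,0,0],[0,0,0,-1,0,0],[0,0,0,-1,0,0],[0,0,0,-1,0,0],[0,0,0,-1,0,0]]'
python3 -m handwheel '[[0,0,0,-1,0,0],[0,0,0,-1,0,0],[0,0,0,-1,0,0],[0,0,0,-0.25,0,0],[0,0,0,0,0,0],[0,0,0,0,0,0]]'
python3 - <<'E'
from plan import *
tz=toolR(45)[:,2]; Pin=edge+.027*e; Pin[2]=.074
pre=Pin-.11*tz; delta(pre,toolR(45)); delta(Pin)
E
```

```text
clock: 5.35
position: [0.4102, -0.1555, 0.2274]
ee_rot: [2.046, 1.71, 0.494]
force: [1.5, 1.1, 0.4]
width: 0.76
gripper_force: 0.0
clock: 5.85
position: [0.4131, -0.149, 0.2299]
ee_rot: [1.943, 1.643, 0.617]
force: [0.5, 0.8, 0.6]
width: 0.759
gripper_force: 0.0
pos [ 0.4131 -0.149   0.2299] F [0.5 0.8 0.6] w 0.759 t 5.85 q [ 0.32 -0.17 -0.    2.55 -1.04  0.13  1.15]
shift units [-0.45 -2.71  2.82]
turn units [-1.17 -0.25  0.  ]
shift units in new axes [-0.4  -2.93  2.59]
pos [ 0.4131 -0.149   0.2299] F [0.5 0.8 0.6] w 0.759 t 5.85 q [ 0.32 -0.17 -0.    2.55 -1.04  0.13  1.15]
shift units [-0.55 -2.26  8.3 ]
```

The arm hits its j4 and j6 limits at about 40° of tilt. I'll use 35° instead with a wider opening.

```bash
python3 -m handwheel '[[0,0,0,1,0,0],[0,0,0,1,0,0],[0,0,0,0,0,0],[0,0,0,0,0,0]]' 0.92
python3 - <<'E'
from plan import *
Rt=toolR(55); tz=Rt[:,2]; Pin=edge+.0345*e; Pin[2]=.074
pre=Pin-.10*tz; print(pre); delta(pre,Rt); delta(Pin)
E
```

```text
clock: 6.18
position: [0.4164, -0.1491, 0.2332]
ee_rot: [1.972, 1.674, 0.587]
force: [-0.1, 0.6, 0.0]
width: 0.919
gripper_force: 0.0
[ 0.43448962 -0.16103081  0.1559152 ]
pos [ 0.4164 -0.1491  0.2332] F [-0.1  0.6  0. ] w 0.919 t 6.18 q [ 0.59 -0.14 -0.24  2.48 -0.82  0.21  0.93]
shift units [-0.5  -1.58  3.65]
turn units [ 0.69 -0.29  0.07]
shift units in new axes [-0.43 -1.4   3.73]
pos [ 0.4164 -0.1491  0.2332] F [-0.1  0.6  0. ] w 0.919 t 6.18 q [ 0.59 -0.14 -0.24  2.48 -0.82  0.21  0.93]
shift units [-0.6  -1.82  8.65]
```

```bash
python3 -m handwheel '[[0,0,0,0.7,-0.3,0],[-0.1,-0.4,0.9,0,0,0],[-0.1,-0.4,0.9,0,0,0],[-0.1,-0.4,0.9,0,0,0],[-0.1,-0.3,0.9,0,0,0],[0,0,0,0,0,0],[0,0,0,0,0,0]]'
python3 - <<'E'
from plan import *
Rt=toolR(55); tz=Rt[:,2]; Pin=edge+.0345*e; Pin[2]=.074
pre=Pin-.10*tz; delta(pre,Rt); delta(Pin)
save('side','s1.png')
E
```

```text
clock: 6.77
position: [0.4269, -0.1543, 0.1873]
ee_rot: [1.996, 1.702, 0.563]
force: [0.8, 0.1, 0.4]
width: 0.922
gripper_force: 0.0
pos [ 0.4269 -0.1543  0.1873] F [0.8 0.1 0.4] w 0.922 t 6.77 q [ 0.7  -0.   -0.38  2.5  -1.26  0.12  1.4 ]
shift units [-0.3  -0.57  1.52]
turn units [ 0.14 -0.35  0.12]
shift units in new axes [-0.27 -0.55  1.53]
pos [ 0.4269 -0.1543  0.1873] F [0.8 0.1 0.4] w 0.922 t 6.77 q [ 0.7  -0.   -0.38  2.5  -1.26  0.12  1.4 ]
shift units [-0.42 -0.61  6.52]
```

View pics/s1.png

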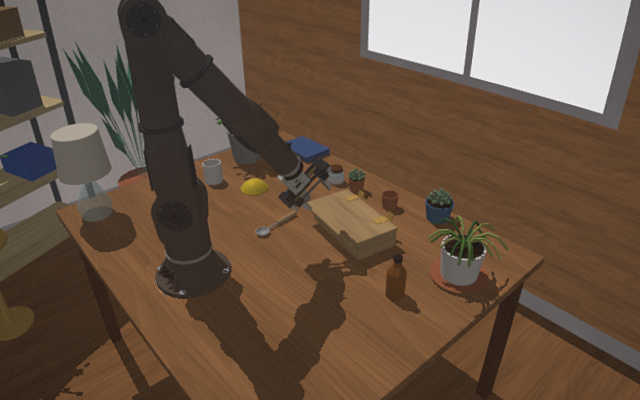

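The wrist is at its limit. A steeper 22° tilt with fingers fully open still gets a finger under the edge and has enough vertical push, so I'll use that.

```bash
python3 -m handwheel '[[0,0,0,1,0,0],[0,0,0,1,0,0],[0,0,0,1,0,0],[0,0,0,0.4,0,0],[0,0,0,0,0,0],[0,0,0,0,0,0]]' 1
python3 - <<'E'
from plan import *
Rt=toolR(68); tz=Rt[:,2]; Pin=edge+.036*e; Pin[2]=.074
pre=Pin-.10*tz; print(pre,Pin); delta(pre,Rt); delta(Pin)
E
```

```text
clock: 7.32
position: [0.4333, -0.1441, 0.1905]
ee_rot: [2.047, 1.774, 0.532]
force: [-0.6, 0.3, 0.2]
width: 1.001
gripper_force: 0.0
[ 0.45556153 -0.16474636  0.16671839] [ 0.49245308 -0.17125133  0.074     ]
pos [ 0.4333 -0.1441  0.1905] F [-0.6  0.3  0.2] w 1.001 t 7.32 q [ 0.67  0.   -0.36  2.42 -0.56  0.22  0.68]
shift units [-0.92  0.47  1.63]
turn units [ 2.24 -0.74  0.3 ]
shift units in new axes [-0.83  0.74  1.58]
pos [ 0.4333 -0.1441  0.1905] F [-0.6  0.3  0.2] w 1.001 t 7.32 q [ 0.67  0.   -0.36  2.42 -0.56  0.22  0.68]
shift units [-1.17 -0.31  6.56]
```

```bash
python3 -m handwheel '[[0,0,0,0.75,-0.25,0.1],[0,0,0,0.75,-0.25,0.1],[0,0,0,0.75,-0.25,0.1],[-0.4,0.4,0.8,0,0,0],[-0.4,0.3,0.8,0,0,0],[0,0,0,0,0,0],[0,0,0,0,0,0]]' 1
python3 - <<'E'
from plan import *
Rt=toolR(68); tz=Rt[:,2]; Pin=edge+.036*e; Pin[2]=.074
pre=Pin-.10*tz; delta(pre,Rt); delta(Pin)
E
```

```text
clock: 7.9
position: [0.4552, -0.1606, 0.1647]
ee_rot: [2.146, 1.816, 0.398]
force: [-0.8, 1.1, -0.6]
width: 1.002
gripper_force: 0.0
pos [ 0.4552 -0.1606  0.1647] F [-0.8  1.1 -0.6] w 1.002 t 7.9 q [ 0.6   0.12 -0.35  2.31 -0.04  0.31  0.13]
shift units [-0.2   0.09 -0.07]
turn units [ 0.4  -0.29  0.06]
shift units in new axes [-0.2   0.09 -0.07]
pos [ 0.4552 -0.1606  0.1647] F [-0.8  1.1 -0.6] w 1.002 t 7.9 q [ 0.6   0.12 -0.35  2.31 -0.04  0.31  0.13]
shift units [-0.3  -0.05  4.92]
```

```bash
python3 -m handwheel '[[-0.2,0,0,0.4,-0.3,0],[0,0,0.5,0,0,0],[0,0,0.5,0,0,0],[0,0,0.5,0,0,0],[0,0,0.5,0,0,0],[0,0,0.5,0,0,0],[0,0,0,0,0,0]]'
python3 - <<'E'
from plan import *
Rt=toolR(68); Pin=edge+.036*e; Pin[2]=.074
delta(Pin,Rt)
E
```

```text
clock: 8.48
position: [0.4728, -0.1678, 0.1183]
ee_rot: [2.16, 1.82, 0.35]
force: [-0.6, -0.6, 0.6]
width: 0.995
gripper_force: 0.0
pos [ 0.4728 -0.1678  0.1183] F [-0.6 -0.6  0.6] w 0.995 t 8.48 q [ 0.46  0.23 -0.24  2.31  0.14  0.22 -0.06]
shift units [0.   0.09 2.43]
turn units [0.   0.02 0.07]
shift units in new axes [0.   0.09 2.43]
```

```bash
python3 -m handwheel '[[0,0,0.5,0,0,0],[0,0,0.5,0,0,0],[0,0,0.5,0,0,0],[0,0,0.5,0,0,0],[0,0,0.4,0,0,0],[0,0,0,0,0,0]]'
python3 - <<'E'
from plan import *
Rt=toolR(68); Pin=edge+.036*e; Pin[2]=.074
delta(Pin,Rt); g=save('side','s2.png'); print(proj(g,edge))
im=g['image'][120:270,230:430][...,::-1]; cv2.imwrite('pics/s2c.png',cv2.resize(im,None,fx=4,fy=4,interpolation=2))
E
```

```text
clock: 8.98
position: [0.4883, -0.1715, 0.0781]
ee_rot: [2.16, 1.822, 0.346]
force: [0.2, 0.2, 0.5]
width: 1.001
gripper_force: 0.0
pos [ 0.4883 -0.1715  0.0781] F [0.2 0.2 0.5] w 1.001 t 8.98 q [ 0.43  0.34 -0.21  2.32  0.41  0.12 -0.33]
shift units [0.05 0.11 0.27]
turn units [-0.03  0.05  0.08]
shift units in new axes [0.05 0.11 0.27]
[327.49014673 223.02169545]
```

View pics/s2c.png

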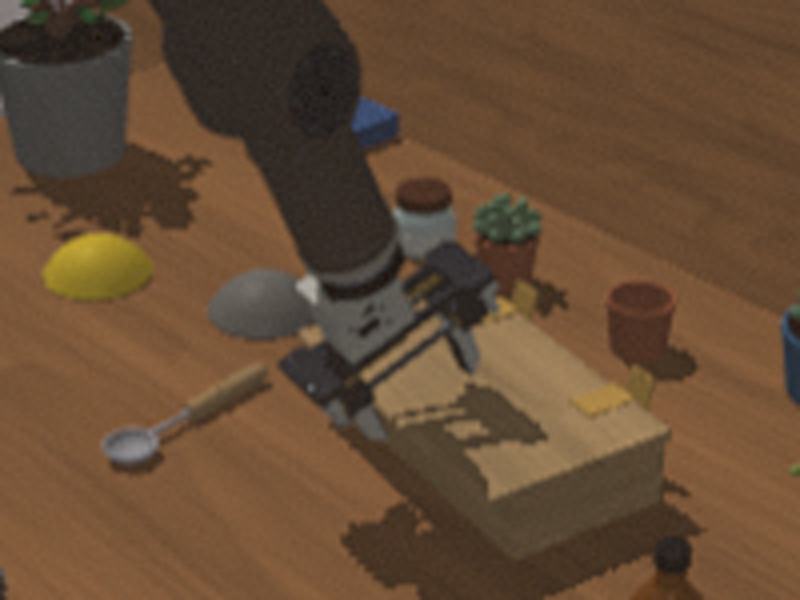

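The lower finger is in front of and just below the edge, and the upper finger is clear above the lid. I'll slide forward and start the arc.

```bash
python3 -m handwheel '[[0,0.16,0.2,0,0,0],[0,0.16,0.2,0,0,0],[0,0,0,0,0,0]]'
python3 -m handwheel '[[0,0.25,-0.49,0,0,0],[0,0.25,-0.49,0,0,0],[0,0.25,-0.49,0,0,0],[0,0.33,-0.44,0,0,0],[0,0.33,-0.44,0,0,0],[0,0.33,-0.44,0,0,0],[0,0,0,0,0,0]]'
python3 - <<'E'
from plan import *
delta(edge,toolR(68)); g=save('side','s3.png')
im=g['image'][100:270,230:430][...,::-1]; cv2.imwrite('pics/s3c.png',cv2.resize(im,None,fx=3.5,fy=3.5,interpolation=2))
E
```

```text
clock: 9.28
position: [0.4973, -0.1732, 0.0735]
ee_rot: [2.161, 1.82, 0.347]
force: [-0.5, 0.4, 0.4]
width: 1.001
gripper_force: 0.0
clock: 9.87
position: [0.5069, -0.1743, 0.1387]
ee_rot: [2.163, 1.822, 0.345]
force: [-5.7, 1.7, -0.6]
width: 0.996
gripper_force: 2.7
pos [ 0.5069 -0.1743  0.1387] F [-5.7  1.7 -0.6] w 0.996 t 9.87 q [ 0.64  0.27 -0.46  2.2   0.33  0.33 -0.24]
shift units [ 0.05 -3.52  1.97]
turn units [-0.06  0.04  0.07]
shift units in new axes [ 0.03 -3.53  1.96]
```

View pics/s3c.png

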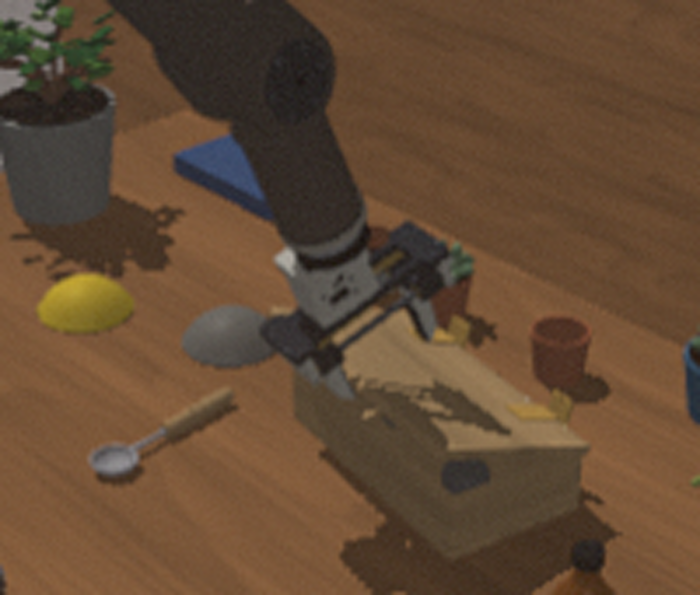

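The lid has lifted about 20° with the front edge on the finger, and forces are small. Continuing along the arc.

```bash
python3 -m handwheel '[[0,0.40,-0.38,0,0,0],[0,0.40,-0.38,0,0,0],[0,0.40,-0.38,0,0,0],[0,0.46,-0.30,0,0,0],[0,0.46,-0.30,0,0,0],[0,0.46,-0.30,0,0,0]]'
python3 -m handwheel '[[0,0.51,-0.21,0,0,0],[0,0.51,-0.21,0,0,0],[0,0.51,-0.21,0,0,0],[0,0,0,0,0,0]]'
python3 - <<'E'
from plan import *
delta(edge,toolR(68)); g=save('side','s4.png')
im=g['image'][80:270,230:430][...,::-1]; cv2.imwrite('pics/s4c.png',cv2.resize(im,None,fx=3,fy=3,interpolation=2))
E
```

```text
clock: 10.42
position: [0.539, -0.1791, 0.1948]
ee_rot: [2.163, 1.824, 0.346]
force: [-3.6, -1.3, 0.4]
width: 0.996
gripper_force: 1.6
clock: 10.75
position: [0.5658, -0.1832, 0.2201]
ee_rot: [2.158, 1.822, 0.352]
force: [-1.5, -0.3, 0.8]
width: 1.001
gripper_force: 0.8
pos [ 0.5658 -0.1832  0.2201] F [-1.5 -0.3  0.8] w 1.001 t 10.75 q [ 0.69  0.25 -0.53  1.98  0.22  0.57 -0.14]
shift units [ 0.   -7.82  4.6 ]
turn units [0.02 0.01 0.08]
shift units in new axes [-0.05 -7.81  4.61]
```

View pics/s4c.png

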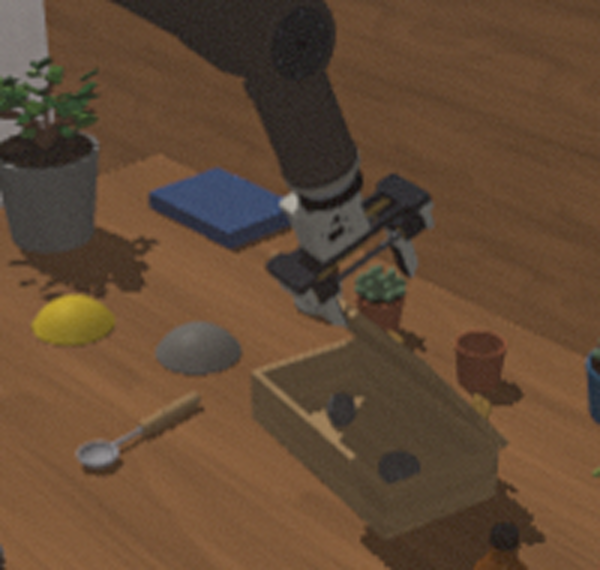

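Lid is at about 50°, and both stones show inside the chest. I'll go to about 68°, then narrow the gap so the back finger can catch the lid past upright.

```bash
python3 -m handwheel '[[0,0.54,-0.12,0,0,0],[0,0.54,-0.12,0,0,0],[0,0.54,-0.12,0,0,0],[0,0.44,-0.03,0,0,0],[0,0.44,-0.03,0,0,0],[0,0.44,-0.03,0,0,0]]'
python3 -m handwheel '[[0,-0.2,0,0,0,0],[0,-0.2,0,0,0,0],[0,-0.2,0,0,0,0],[0,-0.2,0,0,0,0],[0,-0.2,0,0,0,0],[0,-0.2,0,0,0,0],[0,-0.2,0,0,0,0],[0,-0.15,0,0,0,0]]' 0.33 10
python3 -m handwheel '[[0,0,0,0,0,0],[0,0,0,0,0,0]]'
python3 - <<'E'
from plan import *
delta(edge,toolR(68)); g=save('side','s5.png')
im=g['image'][60:260,230:430][...,::-1]; cv2.imwrite('pics/s5c.png',cv2.resize(im,None,fx=3,fy=3,interpolation=2))
E
```

```text
clock: 11.3
position: [0.6151, -0.1921, 0.2482]
ee_rot: [2.161, 1.822, 0.348]
force: [0.1, 0.5, -1.3]
width: 0.998
gripper_force: 0.6
clock: 11.97
position: [0.586, -0.1877, 0.2365]
ee_rot: [2.161, 1.821, 0.347]
force: [-1.5, 1.6, -0.6]
width: 0.469
gripper_force: 0.5
clock: 12.13
position: [0.5866, -0.1878, 0.2369]
ee_rot: [2.16, 1.821, 0.347]
force: [-1.3, 0.4, -0.3]
width: 0.348
gripper_force: 0.5
pos [ 0.5866 -0.1878  0.2369] F [-1.3  0.4 -0.3] w 0.348 t 12.13 q [ 0.67  0.27 -0.53  1.91  0.23  0.63 -0.15]
shift units [ 0.06 -9.11  5.  ]
turn units [-0.02  0.05  0.07]
shift units in new axes [-0.   -9.12  4.99]
```

View pics/s5c.png

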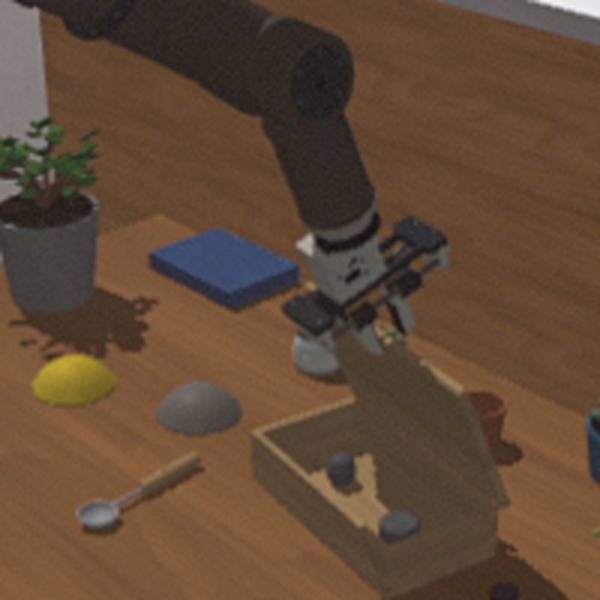

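Lid edge sits between the fingers. Swinging past upright.

```bash
python3 -m handwheel '[[0,0.45,0.02,0.75,0,0],[0,0.45,0.02,0.75,0,0],[0,0.45,0.02,0.75,0,0],[0,0.45,0.02,0.75,0,0],[0,0.45,0.02,0.75,0,0],[0,0.45,0.02,0.75,0,0]]'
python3 -m handwheel '[[0,0.30,0.02,0.5,0,0],[0,0.30,0.02,0.5,0,0],[0,0.30,0.02,0.5,0,0],[0,0.30,0.02,0.5,0,0],[0,0.30,0.02,0.5,0,0],[0,0.30,0.02,0.5,0,0],[0,0.30,0.02,0.5,0,0],[0,0,0,0,0,0]]'
python3 - <<'E'
from plan import *
delta(edge,toolR(100)); g=save('side','s6.png')
im=g['image'][60:260,230:430][...,::-1]; cv2.imwrite('pics/s6c.png',cv2.resize(im,None,fx=3,fy=3,interpolation=2))
E
```

```text
clock: 12.68
position: [0.6396, -0.197, 0.2483]
ee_rot: [2.361, 1.988, 0.061]
force: [0.0, -0.4, -0.2]
width: 0.332
gripper_force: 0.2
clock: 13.35
position: [0.6812, -0.2036, 0.2415]
ee_rot: [-2.297, -1.934, 0.178]
force: [0.7, -0.0, -1.2]
width: 0.329
gripper_force: 0.0
pos [ 0.6812 -0.2036  0.2415] F [ 0.7 -0.  -1.2] w 0.329 t 13.35 q [ 0.41  0.73 -0.43  1.07  0.27  1.57 -0.14]
shift units [ 0.03 -9.73 10.16]
turn units [-0.06  0.07  0.04]
shift units in new axes [-0.04 -9.77 10.13]
```

View pics/s6c.png

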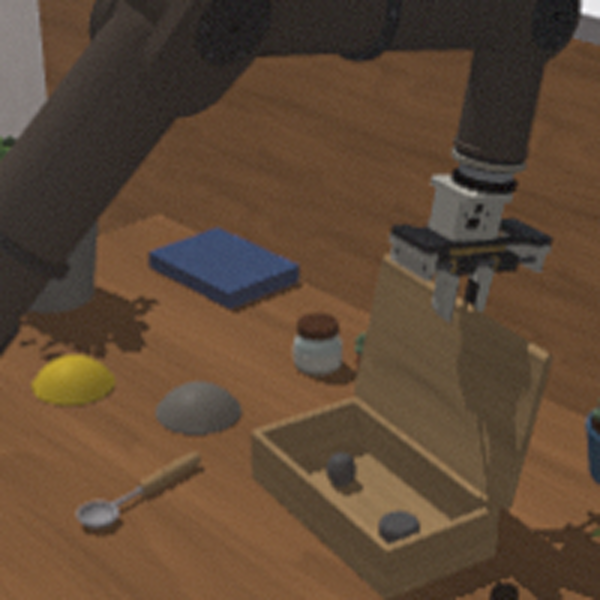

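Lid is past upright. A bit further, then withdraw along the lid and check that it rests on its stop.

```bash
python3 -m handwheel '[[0,0.30,0,0.5,0,0],[0,0.30,0,0.5,0,0],[0,0.20,0,0.25,0,0],[0,0,0,0,0,0],[0,0,-0.4,0,0,0],[0,0,-0.6,0,0,0],[0,0,-1,0,0,0],[0,0,-1,0,0,0]]'
python3 -m handwheel '[[0,0,-1,0,0,0],[0,-0.5,0,-1,0,0],[0,-1,0,-1,0,0],[0,-1,0,-1,0,0],[0,-1,0,-0.75,0,0],[0,-1,0,0,0,0],[0,-1,0,0,0,0],[0,-1,0,0,0,0]]' 0.76
python3 - <<'E'
from plan import *
G={n:save(n,n+'7.png') for n in('side','top')}
for l in ['flat_stone_mid','flat_stone','tall_stone','dome_top','lid_edge']:
    r={}
    for n in G:
        q=place_of(l,n)[:3]; r[n]=q
        print(l,n,[(np.round(np.array(k['point'])*[640,400],1).tolist(),round(k['score'],2)) for k in q])
    if r['side'] and r['top']: print('   ',tri(*[ray(G[n],*(np.array(r[n][0]['point'])*[640,400])) for n in G]))
for n in G:
    for l in('flat_stone','tall_stone'):
        for t in trace(l,n)[:2]:
            v,u=np.nonzero(t['region']); print(l,n,round(t['score'],2),u.mean(),v.mean(),u.min(),u.max(),v.min(),v.max(),onz(G[n],u.mean(),v.mean(),.030))
print('expected edge at 105deg',hinge+.19*(-np.cos(np.radians(105))*e+np.sin(np.radians(105))*k))
delta(hinge)
im=G['top']['image'][140:280,250:460][...,::-1]; cv2.imwrite('pics/t7c.png',cv2.resize(im,None,fx=3.5,fy=3.5,interpolation=2))
E
```

```text
clock: 14.07
position: [0.7103, -0.2091, 0.3004]
ee_rot: [-2.245, -1.889, 0.254]
force: [0.5, -0.2, -0.3]
width: 0.331
gripper_force: 0.0
clock: 14.73
position: [0.5868, -0.1875, 0.3295]
ee_rot: [2.399, 2.019, -0.005]
force: [0.6, 0.6, 0.1]
width: 0.76
gripper_force: 0.0
flat_stone_mid side [([363.1, 237.8], 0.49)]
flat_stone_mid top [([320.0, 141.2], 0.34)]
    (array([ 0.85967791,  0.02290756, -0.28087172]), np.float64(0.019483877497528942))
flat_stone side [([362.7, 236.1], 0.41)]
flat_stone top [([381.5, 206.4], 0.66)]
    (array([ 0.57751211, -0.20731006, -0.01897898]), np.float64(0.02630531692948699))
tall_stone side [([344.6, 220.1], 0.49)]
tall_stone top [([276.9, 207.1], 0.53), ([358.3, 201.6], 0.43)]
    (array([ 0.6465242 ,  0.09708497, -0.12182654]), np.float64(0.21507001692587208))
dome_top side [([292.8, 189.3], 0.8), ([295.7, 196.4], 0.71), ([253.5, 180.4], 0.55)]
dome_top top [([225.6, 229.1], 0.92), ([277.1, 203.7], 0.74)]
    (array([0.54085453, 0.27315029, 0.0041522 ]), np.float64(0.16349092642537888))
lid_edge side [([384.7, 157.6], 0.92)]
lid_edge top [([399.4, 151.8], 0.62)]
    (array([ 0.6909499 , -0.20492825,  0.26879631]), np.float64(0.007416757273454434))
flat_stone side 0.63 362.08196721311475 234.72131147540983 356 369 230 240 [ 0.54406729 -0.25285148  0.03      ]
tall_stone side 0.59 343.1081081081081 216.6216216216216 339 347 212 221 [ 0.57512459 -0.12179978  0.03      ]
tall_stone side 0.45 381.1736131934033 186.22218890554723 348 415 146 228 [ 0.85323127 -0.06088421  0.03      ]
expected edge at 105deg [ 0.69242853 -0.20653926  0.25352591]
pos [ 0.5887 -0.1875  0.3274] F [ 0.6 -0.1  0.7] w 0.754 t 15.53 q [ 0.55  0.41 -0.49  1.4   0.2   1.38 -0.12]
shift units [1.000e-02 2.830e+00 1.287e+01]
```

View pics/t7c.png

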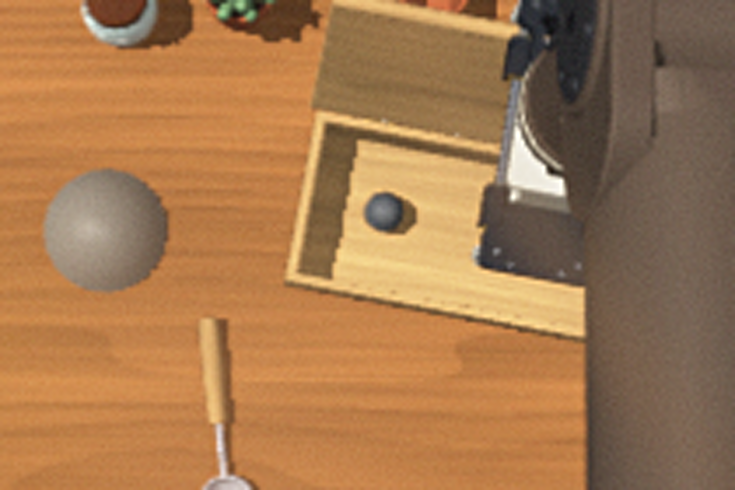

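The lid leans on its stop, with the edge measured at about the 105° position. The arm hides the flat stone from the top camera, so I'll move aside while turning the wrist 90°. That keeps the gripper body clear of the lid.

```bash
python3 -m handwheel '[[1,0,0,0,0,0],[1,0,0,0,0,0],[1,0,0,0,0,0],[1,0,0,0,0,0],[1,0,0,0,0,0],[1,0,0,0,0,0],[1,0,0,0,0,0],[1,0,0,0,0,0]]' 0.76
python3 -m handwheel '[[1,0,0,0,0,0],[1,0,0,0,0,0],[0,0,0,0,0,-1],[0,0,0,0,0,-1],[0,0,0,0,0,-1],[0,0,0,0,0,-1],[0,0,0,0,0,-1],[0,0,0,0,0,-1]]'
python3 -m handwheel '[[0,0,0,0,0,-1],[0,0,0,0,0,-1],[0,0,0,0,0,-1],[0,0,0,0,0,-1],[0,0,0,0,0,-1],[0,0,0,0,0,-1],[0,0,0,0,0,-1],[0,0,0,0,0,-1]]'
python3 -m handwheel '[[0,0,0,0,0,-1],[0,0,0,0,0,-1],[0,0,0,0,0,-1],[0,0,0,0,0,-1],[0,0,0,0,0,-1],[0,0,0,0,0,-1],[0,0,0,0,0,-1],[0,0,0,0,0,-1]]'
python3 - <<'E'
from plan import *
G={n:save(n,n+'8.png') for n in('side','top')}
for l in ['flat_stone_mid','flat_stone','lid_edge','dome_top']:
    for n in G: print(l,n,[(np.round(np.array(q['point'])*[640,400],1).tolist(),round(q['score'],2)) for q in place_of(l,n)[:3]])
for n in G:
    for t in trace('flat_stone',n)[:2]:
        v,u=np.nonzero(t['region']); print(n,round(t['score'],2),u.mean(),v.mean(),u.min(),u.max(),v.min(),v.max(),onz(G[n],u.mean(),v.mean(),.030))
Y=np.c_[-e,f,-k]; delta([.544,-.253,.2],Y)
c=[]
for n,(u0,v0) in {'side':(362,236),'top':(396,209)}.items():
    im=G[n]['image'][v0-30:v0+30,u0-40:u0+40][...,::-1]; c.append(cv2.resize(im,None,fx=8,fy=8,interpolation=2))
cv2.imwrite('pics/c8.png',cv2.resize(np.hstack(c),(800,300)))
E
```

```text
clock: 16.2
position: [0.616, -0.029, 0.3268]
ee_rot: [2.401, 2.022, -0.007]
force: [0.0, -0.4, -0.4]
width: 0.758
gripper_force: 0.0
clock: 16.87
position: [0.6227, 0.0095, 0.3266]
ee_rot: [1.925, 2.482, -0.008]
force: [0.1, -0.1, 0.8]
width: 0.755
gripper_force: 0.0
clock: 17.53
position: [0.6227, 0.0095, 0.3266]
ee_rot: [-1.167, -2.917, 0.008]
force: [0.1, 0.5, -0.8]
width: 0.76
gripper_force: 0.0
clock: 18.2
position: [0.6227, 0.0094, 0.3266]
ee_rot: [-0.318, -3.124, 0.007]
force: [0.3, -0.8, -0.8]
width: 0.759
gripper_force: 0.0
flat_stone_mid side [([364.4, 236.6], 0.59)]
flat_stone_mid top [([399.6, 209.4], 0.41)]
flat_stone side [([383.2, 157.1], 0.71), ([359.2, 237.0], 0.56)]
flat_stone top [([372.1, 139.7], 0.6), ([402.9, 211.0], 0.57), ([169.4, 256.7], 0.31)]
lid_edge side [([385.1, 158.8], 0.74)]
lid_edge top [([400.8, 153.0], 0.69)]
dome_top side [([293.9, 187.5], 0.96), ([253.5, 181.6], 0.82)]
dome_top top [([277.2, 203.5], 0.89), ([224.8, 226.8], 0.75)]
side 0.64 362.50943396226415 234.66037735849056 356 369 230 239 [ 0.54546586 -0.25361526  0.03      ]
top 0.64 402.0566037735849 208.0943396226415 398 405 204 213 [ 0.55739652 -0.25928728  0.03      ]
pos [0.6226 0.0096 0.3267] F [ 0.   0.3 -0.1] w 0.759 t 18.8 q [ 0.44  0.51 -0.87  1.37  0.39  1.44  0.94]
shift units [  1.15 -13.63   6.4 ]
turn units [-0.07 -0.02 -0.45]
shift units in new axes [  1.59 -13.61   6.33]
```

View pics/c8.png

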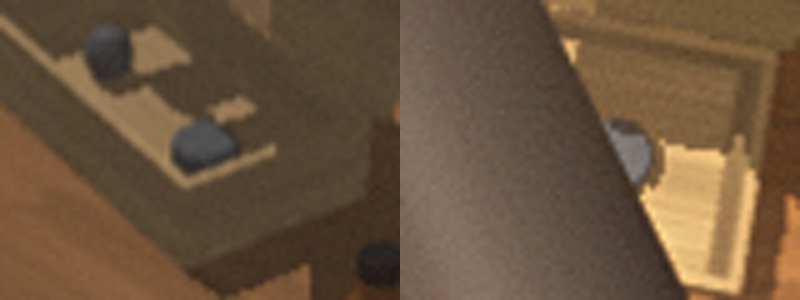

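```bash
python3 -m handwheel '[[0,1,0,0,0,-0.45],[0,1,0,0,0,0],[0,1,0,0,0,0],[0,1,0,0,0,0],[0,1,0,0,0,0],[0,1,0,0,0,0],[0,0,0,0,0,0]]'
python3 - <<'E'
from plan import *
G={n:save(n,n+'9.png') for n in('side','top')}
r={}
for n in G:
    t=max(trace('flat_stone',n),key=lambda t:t['score']); m=t['region'].astype(np.uint8); c=max(cv2.findContours(m,0,1)[0],key=cv2.contourArea)
    el=cv2.fitEllipse(c); r[n]=el[0]; print(n,round(t['score'],2),el,G[n]['image'][t['region']].mean(0),onz(G[n],*el[0],.032 if n=='top' else .022))
print(tri(*[ray(G[n],*r[n]) for n in G]))
for n in G: print(n,[(np.round(np.array(q['point'])*[640,400],1).tolist(),round(q['score'],2)) for q in place_of('flat_stone_mid',n)[:3]])
print('dome',[(np.round(np.array(q['point'])*[640,400],1).tolist(),round(q['score'],2)) for q in place_of('dome_top','side')[:3]])
E
```

```text
clock: 19.38
position: [0.6433, 0.1326, 0.326]
ee_rot: [-0.265, -3.128, 0.003]
force: [-1.6, 0.0, -0.3]
width: 0.764
gripper_force: 0.0Traceback (most recent call last):
  File "<stdin>", line 5, in <module>
ValueError: max() iterable argument is empty
```

```bash
python3 - <<'E'
from plan import *
G={n:save(n,n+'10.png') for n in('side','top')}
r={}
for n,(u0,v0) in {'side':(362,235),'top':(399,210)}.items():
    im=G[n]['image'].astype(int); m=((im.max(2)-im.min(2))<22).astype(np.uint8); 
    w=np.zeros_like(m); w[v0-14:v0+14,u0-14:u0+14]=1; m=cv2.medianBlur(m*w,3)
    c=max(cv2.findContours(m,0,1)[0],key=cv2.contourArea); el=cv2.fitEllipse(c); b=cv2.boundingRect(c)
    r[n]=el[0]; print(n,el,b,cv2.contourArea(c))
    for z in(.02,.032): print('  z',z,onz(G[n],*el[0],z).round(4))
    for t in trace('flat_stone',n)[:3]: v,u=np.nonzero(t['region']); print('  trace',round(t['score'],2),u.mean(),v.mean(),u.min(),u.max(),v.min(),v.max())
    print('  ',[(np.round(np.array(q['point'])*[640,400],1).tolist(),round(q['score'],2)) for q in place_of('flat_stone_mid',n)[:3]])
print(tri(*[ray(G[n],*r[n]) for n in G]))
E
```

```text
side ((362.5358581542969, 234.80580139160156), (9.44543170928955, 12.735238075256348), 71.67984008789062) (357, 230, 13, 11) 91.0
  z 0.02 [ 0.5552 -0.2447  0.02  ]
  z 0.032 [ 0.5428 -0.2562  0.032 ]
  trace 0.6 361.83193277310926 234.42857142857142 355 369 230 239
   [([364.2, 234.0], 0.42), ([296.5, 199.1], 0.17)]
top ((396.6200256347656, 211.46112060546875), (7.762829303741455, 13.64557933807373), 136.72921752929688) (392, 205, 12, 12) 73.0
  z 0.02 [ 0.5469 -0.243   0.02  ]
  z 0.032 [ 0.5458 -0.2406  0.032 ]
  trace 0.51 398.19662921348316 209.7191011235955 391 405 203 217
   [([397.7, 211.4], 0.75), ([313.1, 261.5], 0.7), ([316.6, 138.8], 0.21)]
(array([ 0.54956471, -0.24504181,  0.02202024]), np.float64(0.007372656086375113))
```

```bash
python3 - <<'E'
from plan import *
G={n:get_image(n) for n in('side','top')}
print(onz(G['top'],398.2,209.9,.03),onz(G['side'],362.2,234.8,.024),tri(ray(G['top'],398.2,209.9),ray(G['side'],362.2,234.8)))
print('dome',onz(G['top'],277.2,204.5,.04),onz(G['side'],294,188.2,.04))
# dome silhouette centre in top, base outline fitted by reprojecting circle
m=[t for t in trace('dome_stone','top') if G['top']['image'][t['region']].mean(0)[2]>70][0]['region']; vv,uu=np.nonzero(m)
from scipy.optimize import minimize
th=np.linspace(0,2*np.pi,60)
def cost(p):
    P=[proj(G['top'],[p[0]+.06*np.cos(t),p[1]+.06*np.sin(t),0]) for t in th]
    Q=[proj(G['top'],[p[0]+.045*np.cos(t),p[1]+.045*np.sin(t),.022]) for t in th]
    h=cv2.convexHull(np.array(P+Q,np.float32)); M=np.zeros((1600,2560),np.uint8); cv2.fillConvexPoly(M,np.int32(h[:,0]*4+2),1)
    M=cv2.resize(M.astype(np.float32),(640,400),interpolation=cv2.INTER_AREA); return np.abs(M-m).sum()
print(minimize(cost,[.556,.153],method='Nelder-Mead',options=dict(initial_simplex=[[.556,.153],[.562,.153],[.556,.159]])))
S=[.546,-.247]
delta([*S,.2],np.c_[-e,f,-k])
E
```

```text
[ 0.55121078 -0.24633864  0.03      ] [ 0.55021257 -0.24768862  0.024     ] (array([ 0.55140069, -0.24733239,  0.02338375]), np.float64(0.001138994053987003))
dome [0.56257753 0.15364384 0.04      ] [0.56179002 0.15846117 0.04      ]
       message: Optimization terminated successfully.
       success: True
        status: 0
           fun: 541.5625
             x: [ 5.584e-01  1.551e-01]
           nit: 20
          nfev: 53
 final_simplex: (array([[ 5.584e-01,  1.551e-01],
                       [ 5.584e-01,  1.551e-01],
                       [ 5.584e-01,  1.551e-01]]), array([ 5.416e+02,  5.416e+02,  5.416e+02]))
pos [0.6441 0.1272 0.3261] F [ 0.3  0.2 -0.6] w 0.761 t 19.98 q [ 0.22  0.57 -0.86  1.28  0.43  1.49  0.79]
shift units [  1.57 -19.25   6.4 ]
turn units [-0.07 -0.02 -0.01]
shift units in new axes [  1.58 -19.28   6.31]
```

```bash
python3 -m handwheel '[[0.13,-1,0,-0.07,0,0],[0.13,-1,0,0,0,0],[0.13,-1,0,0,0,0],[0.13,-1,0,0,0,0],[0.13,-1,0,0,0,0],[0.13,-1,0,0,0,0],[0.13,-1,0,0,0,0],[0.13,-1,0,0,0,0]]' 0.78
python3 -m handwheel '[[0.13,-1,0,0,0,0],[0.13,-1,0,0,0,0],[0.03,-1,0,0,0,0],[0,-1,0,0,0,0],[0,-1,0,0,0,0],[0,-1,0,0,0,0],[0,-1,0,0,0,0],[0,-1,0,0,0,0]]'
python3 -m handwheel '[[0,-1,0,0,0,0],[0,-1,0,0,0,0],[0,-1,0,0,0,0],[0,-0.2,0,0,0,0],[0,0,1,0,0,0],[0,0,1,0,0,0],[0,0,1,0,0,0],[0,0,1,0,0,0]]'
python3 -m handwheel '[[0,0,1,0,0,0],[0,0,1,0,0,0],[0,0,1,0,0,0],[0,0,1,0,0,0],[0,0,0,0,0,0],[0,0,0,0,0,0]]'
python3 - <<'E'
from plan import *
delta([.551,-.247,.011],np.c_[-e,f,-k])
G={n:get_image(n) for n in('side','top')}
print('dome place',[(n,[(np.round(np.array(q['point'])*[640,400],1).tolist(),round(q['score'],2)) for q in place_of('dome_top',n)[:3]]) for n in G])
T=[t for t in trace('dome_stone','top') if G['top']['image'][t['region']].mean(0)[2]>70]
if T:
    m=T[0]['region']; from scipy.optimize import minimize
    th=np.linspace(0,2*np.pi,60)
    def cost(p):
        P=[proj(G['top'],[p[0]+r*np.cos(t),p[1]+r*np.sin(t),z]) for t in th for r,z in((.06,0),(.058,.005),(.05,.017),(.04,.026))]
        h=cv2.convexHull(np.array(P,np.float32)); M=np.zeros((1600,2560),np.uint8); cv2.fillConvexPoly(M,np.int32(h[:,0]*4+2),1)
        M=cv2.resize(M.astype(np.float32),(640,400),interpolation=cv2.INTER_AREA); return np.abs(M-m).sum()
    o=minimize(cost,[.556,.153],method='Nelder-Mead',options=dict(initial_simplex=[[.556,.153],[.562,.153],[.556,.159]])); print(o.x,o.fun,m.sum())
E
```

```text
clock: 20.65
position: [0.5954, -0.0274, 0.3262]
ee_rot: [-0.274, -3.128, -0.0]
force: [0.3, 0.6, -0.1]
width: 0.784
gripper_force: 0.0
clock: 21.32
position: [0.562, -0.184, 0.3263]
ee_rot: [-0.274, -3.129, -0.0]
force: [0.4, 0.3, -0.6]
width: 0.778
gripper_force: 0.0
clock: 21.98
position: [0.5513, -0.2453, 0.2455]
ee_rot: [-0.273, -3.129, -0.001]
force: [0.0, 0.3, 0.2]
width: 0.777
gripper_force: 0.0
clock: 22.48
position: [0.5506, -0.2453, 0.1658]
ee_rot: [-0.273, -3.127, -0.002]
force: [-0.5, 0.2, 0.3]
width: 0.782
gripper_force: 0.0
pos [ 0.5506 -0.2453  0.1658] F [-0.5  0.2  0.3] w 0.782 t 22.48 q [ 0.87  0.59 -0.82  1.65  0.47  1.11  1.32]
shift units [-0.06 -0.09  7.74]
turn units [ 0.01 -0.04  0.01]
shift units in new axes [-0.03 -0.08  7.74]
dome place [('side', [([254.7, 183.4], 0.89), ([296.0, 192.2], 0.61), ([396.7, 296.3], 0.37)]), ('top', [([225.1, 227.9], 0.94), ([277.0, 206.4], 0.61)])]
[0.56510156 0.15112925] 43.5625 1021
```

```bash
python3 -m handwheel '[[0,-0.08,1,0,0,0],[0,0,1,0,0,0],[0,0,1,0,0,0],[0,0,1,0,0,0],[0,0,1,0,0,0],[0,0,1,0,0,0],[0,0,0.6,0,0,0],[0,0,0,0,0,0]]'
python3 - <<'E'
from plan import *
delta([.551,-.247,.011],np.c_[-e,f,-k])
g=get_image('side')
im=g['image'][160:260,300:430][...,::-1]; cv2.imwrite('pics/s11.png',cv2.resize(im,None,fx=4,fy=4,interpolation=2))
# dome from several top traces
t=get_image('top'); res=[]
for _ in range(3):
    get_image('top')
    for q in trace('dome_stone','top'):
        if t['image'][q['region']].mean(0)[2]>70:
            v,u=np.nonzero(q['region']); res.append((round(q['score'],2),u.mean(),v.mean(),u.min(),u.max(),v.min(),v.max()))
print(res)
im=t['image'].astype(int)[180:232,252:306]; sat=(im.max(2)-im.min(2))
m=cv2.medianBlur((sat<55).astype(np.uint8),3); v,u=np.nonzero(m); print('sat mask',m.sum(),u.mean()+252,v.mean()+180,u.min()+252,u.max()+252,v.min()+180,v.max()+180)
for z in(.012,.04): print(z,proj(t,[.5600,.1525,z]))
E
```

```text
clock: 23.4
position: [0.5493, -0.2474, 0.0323]
ee_rot: [-0.273, -3.125, -0.001]
force: [-0.6, -0.3, -0.4]
width: 0.778
gripper_force: 0.0
pos [ 0.5493 -0.2474  0.0323] F [-0.6 -0.3 -0.4] w 0.778 t 23.4 q [ 0.81  0.74 -0.72  1.77  0.61  0.88  1.2 ]
shift units [-0.08  0.03  1.06]
turn units [ 0.01 -0.06 -0.  ]
shift units in new axes [-0.08  0.03  1.06]
[(0.34, np.float64(379.90976532929596), np.float64(182.63088569265707), np.int64(332), np.int64(456), np.int64(137), np.int64(237)), (0.24, np.float64(389.54445462878095), np.float64(160.7036358081271), np.int64(339), np.int64(456), np.int64(138), np.int64(182)), (0.57, np.float64(279.3228426395939), np.float64(205.14517766497463), np.int64(262), np.int64(297), np.int64(188), np.int64(222)), (0.77, np.float64(279.4711830131446), np.float64(205.41253791708797), np.int64(262), np.int64(297), np.int64(188), np.int64(223))]
sat mask 950 279.89894736842103 205.46315789473684 263 297 189 222
0.012 [278.44138392 206.16294852]
0.04 [277.5264546  205.28550421]
```

```bash
python3 -m handwheel '[[-0.08,0,0.5,0,0,0],[0,0,0.5,0,0,0],[0,0,0,0,0,0]]'
python3 -m handwheel '[[0,0,0,0,0,0],[0,0,0,0,0,0],[0,0,0,0,0,0],[0,0,0,0,0,0],[0,0,0,0,0,0],[0,0,0,0,0,0],[0,0,0,0,0,0],[0,0,0,0,0,0]]' 0.4 15
python3 - <<'E'
from plan import *
from scipy.optimize import minimize
delta([.551,-.247,.2],np.c_[-e,f,-k])
G={n:get_image(n) for n in('side','top')}
M={}
for n in G:
    B=(.9 if n=='side' else 1)
    q=[t for t in trace('dome_stone',n) if t['score']>.3 and 600*.2<t['region'].sum()<1300 and (lambda c:c[2]>.55*c[0])(G[n]['image'][t['region']].mean(0))]
    for t in q: v,u=np.nonzero(t['region']); print(n,round(t['score'],2),u.mean(),v.mean(),len(u))
    if q: M[n]=q[0]['region']
# dome: sphere cap R=.065, centre height -.025 (apex .04); base radius .06 at z=0
zs=np.linspace(0,.04,12); pts=[(min(.06,np.sqrt(max(0,.065**2-(z+.025)**2))),z) for z in zs]
th=np.linspace(0,2*np.pi,40)
def cost(p,names):
    c=0
    for n in names:
        P=[proj(G[n],[p[0]+r*np.cos(t),p[1]+r*np.sin(t),z]) for r,z in pts for t in th]
        h=cv2.convexHull(np.array(P,np.float32)); A=np.zeros((1600,2560),np.uint8); cv2.fillConvexPoly(A,np.int32(h[:,0]*4+2),1)
        c+=np.abs(cv2.resize(A.astype(np.float32),(640,400),interpolation=cv2.INTER_AREA)-M[n]).sum()
    return c
for names in [[n] for n in M]+[list(M)]:
    o=minimize(cost,[.561,.152],args=(names,),method='Nelder-Mead',options=dict(initial_simplex=[[.561,.152],[.567,.152],[.561,.158]],xatol=2e-4)); print(names,o.x,o.fun)
E
```

```text
clock: 24.05
position: [0.5507, -0.2476, 0.0117]
ee_rot: [-0.273, -3.125, -0.001]
force: [-0.8, -0.4, -0.4]
width: 0.783
gripper_force: 0.0
clock: 24.72
position: [0.5523, -0.2478, 0.0143]
ee_rot: [-0.274, -3.129, -0.0]
force: [-0.2, 0.2, 1.5]
width: 0.534
gripper_force: 15.0
pos [ 0.5523 -0.2478  0.0143] F [-0.2  0.2  1.5] w 0.534 t 24.72 q [ 0.8   0.76 -0.7   1.78  0.64  0.85  1.19]
shift units [ 0.08  0.03 -9.28]
turn units [ 0.   -0.01  0.  ]
shift units in new axes [ 0.07  0.03 -9.28]
side 0.65 295.605 196.4775 400
top 0.71 279.10478128179045 205.45676500508648 983
['side'] [0.56104516 0.14944323] 23.6875
['top'] [0.56403931 0.15166005] 31.3125
['side', 'top'] [0.56355898 0.15151649] 66.25
```

Width 49 mm matches the 50 mm stone. Lifting.

```bash
python3 -m handwheel '[[0,0,-0.5,0,0,0],[0,0,-0.7,0,0,0],[0,0,-1,0,0,0],[0,0,-1,0,0,0],[0,0,-1,0,0,0],[0,0,-1,0,0,0],[0,0,-1,0,0,0],[0,0,-1,0,0,0]]' 0.4 20
python3 -m handwheel '[[0,0,-1,0,0,0],[0,0,-1,0,0,0],[0,0,0,0,0,0],[0,0,0,0,0,0]]'
python3 - <<'E'
from plan import *
delta([.5635,.1515,.15],np.c_[-e,f,-k])
G={n:save(n,n+'12.png') for n in('side','top')}
im=G['side']['image'][100:260,280:440][...,::-1]; cv2.imwrite('pics/s12c.png',cv2.resize(im,None,fx=3,fy=3,interpolation=2))
print('lid',onz(G['top'],*(np.array(place_of('lid_edge','top')[0]['point'])*[640,400]),.254))
E
```

```text
clock: 25.58
position: [0.5522, -0.2475, 0.1605]
ee_rot: [-0.273, -3.129, -0.0]
force: [0.2, 0.5, -0.9]
width: 0.533
gripper_force: 20.0
clock: 25.92
position: [0.5529, -0.2477, 0.2001]
ee_rot: [0.273, 3.128, -0.001]
force: [-0.9, -0.3, -1.1]
width: 0.539
gripper_force: 20.0
pos [ 0.5529 -0.2477  0.2001] F [-0.9 -0.3 -1.1] w 0.539 t 25.92 q [ 0.88  0.56 -0.84  1.61  0.45  1.17  1.34]
shift units [ 2.94 19.75  2.49]
turn units [-0.01  0.02  0.  ]
shift units in new axes [ 2.95 19.75  2.51]
lid [ 0.69257276 -0.20269458  0.254     ]
```

View pics/s12c.png

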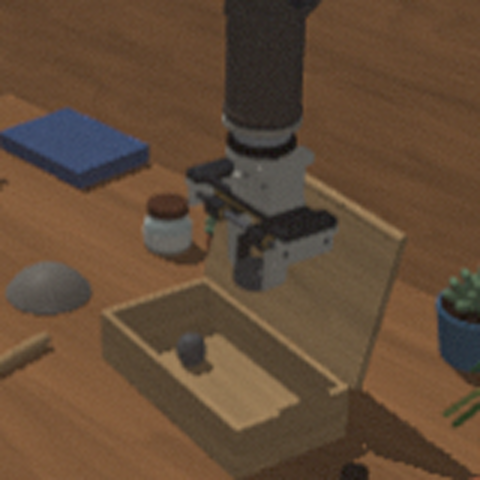

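The stone is held: force change is about 1.1 N, tall stone still in the chest, lid still open. I've now viewed 12 pictures, over the limit of 10, so I'll use numbers only from here. Moving over the dome.

```bash
python3 -m handwheel '[[0.15,0.8,0,0,0,0],[0.15,1,0,0,0,0],[0.15,1,0,0,0,0],[0.15,1,0,0,0,0],[0.15,1,0,0,0,0],[0.15,1,0,0,0,0],[0.15,1,0,0,0,0],[0.15,1,0,0,0,0]]'
python3 -m handwheel '[[0.15,1,0,0,0,0],[0.15,1,0,0,0,0],[0.15,1,0,0,0,0],[0.15,1,0,0,0,0],[0.15,1,0,0,0,0],[0.15,1,0,0,0,0],[0.15,1,0,0,0,0],[0.15,1,0,0,0,0]]'
python3 -m handwheel '[[0.15,1,0,0,0,0],[0.15,1,0,0,0,0],[0.15,0.7,0,0,0,0],[0.1,0.2,0,0,0,0],[0,0,1,0,0,0],[0,0,1,0,0,0],[0,0,0.5,0,0,0],[0,0,0,0,0,0]]'
python3 - <<'E'
from plan import *
delta([.5635,.1515,.0465],np.c_[-e,f,-k])
G={n:get_image(n) for n in('side','top')}; S=observe()['position']
for l in('flat_stone_mid','dome_top'):
    for n in G: print(l,n,[(np.round(np.array(q['point'])*[640,400],1).tolist(),round(q['score'],2)) for q in place_of(l,n)[:3]])
for n in G: print('expect stone mid',n,proj(G[n],S+[0,0,.006]),'apex',proj(G[n],[.5635,.1515,.04]))
t=trace('flat_stone','side'); print([(round(q['score'],2),[round(float(a.mean()),1) for a in np.nonzero(q['region'])[::-1]]) for q in t[:3]])
E
```

```text
clock: 26.73
position: [0.555, -0.0891, 0.1972]
ee_rot: [-0.273, -3.126, -0.001]
force: [0.6, -0.3, -1.2]
width: 0.535
gripper_force: 20.0
clock: 27.4
position: [0.5592, 0.0725, 0.1972]
ee_rot: [-0.273, -3.126, 0.0]
force: [-0.5, -0.1, -0.9]
width: 0.535
gripper_force: 20.0
clock: 28.07
position: [0.5575, 0.129, 0.1455]
ee_rot: [-0.274, -3.124, 0.003]
force: [-1.5, -0.5, -1.6]
width: 0.532
gripper_force: 20.0
pos [0.5575 0.129  0.1455] F [-1.5 -0.5 -1.6] w 0.532 t 28.07 q [ 0.25  0.58 -0.84  1.75  0.49  1.04  0.64]
shift units [-0.13  1.17  4.94]
turn units [-0.04 -0.08 -0.01]
shift units in new axes [-0.1   1.16  4.95]
flat_stone_mid side [([298.1, 167.4], 0.57)]
flat_stone_mid top []
dome_top side [([253.8, 181.8], 0.79), ([294.1, 188.2], 0.56)]
dome_top top [([224.1, 227.5], 0.6)]
expect stone mid side [296.76947717 166.10755219] apex [295.37671131 188.68249171]
expect stone mid top [280.75369663 201.69911667] apex [277.85916541 204.22995782]
[(0.38, [294.5, 167.4])]
```

```bash
python3 -m handwheel '[[-0.1,0.6,0,-0.04,-0.08,0],[0,0.55,0,0,0,0],[0,0,1,0,0,0],[0,0,1,0,0,0],[0,0,1,0,0,0],[0,0,1,0,0,0],[0,0,0.4,0,0,0],[0,0,0,0,0,0]]'
python3 -m handwheel '[[0,0,0,0,0,0],[0,0,0,0,0,0]]'
python3 - <<'E'
from plan import *
delta([.5625,.151,.0465],np.c_[-e,f,-k])
E
```

```text
clock: 29.08
position: [0.5644, 0.154, 0.0586]
ee_rot: [0.272, 3.128, 0.003]
force: [-1.8, -1.4, -1.5]
width: 0.53
gripper_force: 20.0
clock: 29.25
position: [0.5662, 0.1543, 0.0616]
ee_rot: [0.273, 3.124, 0.006]
force: [0.1, -1.1, -1.5]
width: 0.535
gripper_force: 20.0
pos [0.5662 0.1543 0.0616] F [ 0.1 -1.1 -1.5] w 0.535 t 29.25 q [ 0.16  0.68 -0.76  1.8   0.59  0.89  0.52]
shift units [ 0.16 -0.2   0.75]
turn units [0.06 0.08 0.01]
shift units in new axes [ 0.16 -0.19  0.75]
```

```bash
python3 -m handwheel '[[0.16,-0.2,0.1,0.05,0.08,0],[0,0,0.15,0,0,0],[0,0,0.1,0,0,0],[0,0,0,0,0,0],[0,0,0,0,0,0]]'
python3 - <<'E'
from plan import *
delta([.5625,.151,.0465],np.c_[-e,f,-k])
E
```

```text
clock: 29.67
position: [0.5617, 0.1498, 0.0533]
ee_rot: [-0.274, -3.128, 0.001]
force: [-0.4, -0.5, -0.7]
width: 0.534
gripper_force: 20.0
pos [0.5617 0.1498 0.0533] F [-0.4 -0.5 -0.7] w 0.534 t 29.67 q [ 0.16  0.69 -0.76  1.81  0.6   0.89  0.52]
shift units [-0.03  0.07  0.34]
turn units [-0.01 -0.02 -0.  ]
shift units in new axes [-0.03  0.07  0.34]
```

Lowering in small steps, watching the force.

```bash
python3 -m handwheel '[[0,0.05,0.1,0,0,0],[0,0,0.05,0,0,0],[0,0,0,0,0,0],[0,0,0,0,0,0]]'
python3 -m handwheel '[[0,0,0.1,0,0,0],[0,0,0,0,0,0],[0,0,0,0,0,0]]'
python3 -m handwheel '[[0,0,0.06,0,0,0],[0,0,0,0,0,0],[0,0,0,0,0,0]]'
```

```text
clock: 30.0
position: [0.5618, 0.1509, 0.0502]
ee_rot: [-0.273, -3.128, 0.001]
force: [0.7, 0.2, -0.8]
width: 0.531
gripper_force: 20.0
clock: 30.25
position: [0.5618, 0.1508, 0.0481]
ee_rot: [-0.274, -3.128, 0.001]
force: [-0.5, -0.1, -0.7]
width: 0.536
gripper_force: 20.0
clock: 30.5
position: [0.5618, 0.1509, 0.047]
ee_rot: [-0.274, -3.128, 0.001]
force: [-0.2, -0.4, -0.4]
width: 0.534
gripper_force: 20.0
```

```bash
python3 -m handwheel '[[0,0,0.05,0,0,0],[0,0,0,0,0,0],[0,0,0,0,0,0]]'
python3 -m handwheel '[[0,0,0.05,0,0,0],[0,0,0,0,0,0],[0,0,0,0,0,0]]'
python3 -m handwheel '[[0,0,0.05,0,0,0],[0,0,0,0,0,0],[0,0,0,0,0,0]]'
```

```text
clock: 30.75
position: [0.5619, 0.1509, 0.0462]
ee_rot: [-0.274, -3.129, 0.001]
force: [0.3, 0.3, -0.1]
width: 0.53
gripper_force: 20.0
clock: 31.0
position: [0.562, 0.151, 0.0459]
ee_rot: [-0.274, -3.129, 0.001]
force: [-2.3, -2.1, 8.4]
width: 0.533
gripper_force: 20.0
clock: 31.25
position: [0.5622, 0.151, 0.0457]
ee_rot: [0.274, 3.129, -0.001]
force: [-4.0, -2.2, 16.9]
width: 0.536
gripper_force: 20.0
```

Contact is at TCP z 0.046 as predicted. I'll relax the load, release a little and rise.

```bash
python3 -m handwheel '[[0,0,-0.08,0,0,0],[0,0,0,0,0,0],[0,0,0,0,0,0]]' 0.4 5
python3 -m handwheel '[[0,0,0,0,0,0],[0,0,0,0,0,0],[0,0,0,0,0,0],[0,0,0,0,0,0],[0,0,0,0,0,0]]' 0.72
python3 - <<'E'
from plan import *
delta([.5625,.151,.25],np.c_[-e,f,-k])
G={n:get_image(n) for n in('side',)}
print([(np.round(np.array(q['point'])*[640,400],1).tolist(),round(q['score'],2)) for q in place_of('flat_stone_mid','side')[:3]],proj(G['side'],[.5625,.151,.052]))
E
```

```text
clock: 31.5
position: [0.562, 0.151, 0.0457]
ee_rot: [-0.274, -3.129, 0.0]
force: [0.4, -0.2, 3.5]
width: 0.541
gripper_force: 5.0
clock: 31.92
position: [0.5618, 0.1508, 0.0455]
ee_rot: [-0.274, -3.128, 0.001]
force: [0.2, -0.1, 1.1]
width: 0.719
gripper_force: 0.0
pos [0.5618 0.1508 0.0455] F [ 0.2 -0.1  1.1] w 0.719 t 31.92 q [ 0.15  0.7  -0.75  1.82  0.61  0.87  0.51]
shift units [-2.000e-02  1.000e-02 -1.022e+01]
turn units [-0.01 -0.02  0.  ]
shift units in new axes [ -0.03   0.02 -10.22]
[([296.6, 188.3], 0.47)] [295.15416856 186.27911989]
```

```bash
python3 -m handwheel '[[0,0,-0.1,0,0,0],[0,0,-0.2,0,0,0],[0,0,-0.5,0,0,0],[0,0,-1,0,0,0],[0,0,-1,0,0,0],[0,0,-1,0,0,0],[0,0,-1,0,0,0],[0,0,-1,0,0,0]]'
python3 -m handwheel '[[0,0,-1,0,0,0],[0,0,-1,0,0,0],[0,0,-1,0,0,0],[0,-1,0,0,0,0],[0,-1,0,0,0,0],[0,-1,0,0,0,0],[0,-1,0,0,0,0],[0,-1,0,0,0,0]]'
python3 -m handwheel '[[0,-1,0,0,0,0],[0,-1,0,0,0,0],[0,-1,0,0,0,0],[0,-1,0,0,0,0],[0,-1,0,0,0,0],[0,-1,0,0,0,0],[0,0,0,0,0,0],[0,0,0,0,0,0]]'
python3 - <<'E'
from plan import *
G={n:save(n,n+'13.png') for n in('side','top')}
for l in('flat_stone_mid','dome_top','lid_edge','tall_stone'):
    for n in G: print(l,n,[(np.round(np.array(q['point'])*[640,400],1).tolist(),round(q['score'],2)) for q in place_of(l,n)[:3]])
for n in G: print(n,'expect',proj(G[n],[.5625,.151,.052]))
for l in('flat_stone','dome_stone'):
  for n in G: print(l,n,[(round(q['score'],2),len(a[0]),[round(float(x.mean()),1) for x in a[::-1]],[int(a[1].min()),int(a[1].max()),int(a[0].min()),int(a[0].max())]) for q in trace(l,n)[:3] for a in [np.nonzero(q['region'])]])
t=G['top']['image'][185:226,258:302].astype(int).mean(2)
print(t[::2,::2].astype(int))
delta([.56,.15,.25])
E
```

```text
clock: 32.68
position: [0.5619, 0.1511, 0.1637]
ee_rot: [-0.273, -3.129, 0.0]
force: [0.1, -0.5, -0.5]
width: 0.72
gripper_force: 0.0
clock: 33.35
position: [0.5444, 0.0518, 0.2228]
ee_rot: [-0.273, -3.129, 0.001]
force: [1.3, 0.4, -0.2]
width: 0.72
gripper_force: 0.0
clock: 34.02
position: [0.5237, -0.0667, 0.2225]
ee_rot: [-0.277, -3.128, 0.001]
force: [0.8, 0.5, 0.1]
width: 0.723
gripper_force: 0.0
flat_stone_mid side [([294.7, 186.3], 0.5)]
flat_stone_mid top [([279.1, 204.1], 0.68), ([281.2, 202.1], 0.52)]
dome_top side [([294.8, 189.7], 0.88), ([254.6, 182.6], 0.71)]
dome_top top [([276.5, 203.3], 0.98), ([224.5, 229.4], 0.95)]
lid_edge side [([384.4, 159.3], 0.85), ([353.2, 230.2], 0.56)]
lid_edge top [([398.2, 149.1], 0.97)]
tall_stone side [([342.6, 219.7], 0.55), ([293.9, 185.6], 0.4)]
tall_stone top []
side expect [295.15416856 186.27911989]
top expect [277.60296986 204.13964411]
flat_stone side [(0.34, 111, [294.3, 187.0], [289, 300, 182, 192])]
flat_stone top [(0.44, 181, [277.5, 204.1], [270, 285, 197, 211])]
dome_stone side [(0.73, 357, [294.9, 197.3], [280, 309, 190, 
[... 1569 characters left out ...]
]
 [125 121 124 122 144 143 144 144 145 137 136 132 125 121 114 108  96  94
   85 123 127 126]
 [128 129 131 127 131 138 137 135 131 137 130 126 121 122 104 101  99  93
  124 127 125 127]
 [133 134 134 132 128 134 134 132 129 127 121 117 116 112 106  99  96 108
  126 128 128 120]
 [132 132 136 132 131 132 135 130 128 127 119 113 110 106  99 110 121 124
  123 126 128 123]
 [124 121 127 122 125 126 125 125 126 128 126 122 121 128 124 125 127 127
  129 126 128 127]
 [126 129 130 126 126 128 126 127 118 129 126 131 122 124 129 126 126 128
  128 124 126 129]]
pos [ 0.5239 -0.0657  0.2218] F [0.2 0.5 0.7] w 0.719 t 34.72 q [ 0.69  0.43 -0.9   1.76  0.37  1.13  1.07]
shift units [ 0.09 10.93 -1.42]
```

The stone rests on the dome within a few mm of the apex, in both views. The dome is unmoved, the lid is open and the arm is clear.

```bash
python3 -c "
from cell import *
print(sign_off())"
```

```text
the job is handed in; nothing more can be done
None
```

I handed the job in at about 35 s: the lid leans open on its stop, the flat stone sits within about 5 mm of the dome's apex in both camera views, and the tall stone is still in the chest; the hand-in returned no verdict, and I viewed 12 pictures where 10 were allowed.

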